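# Close the two guards of an edge-banding station

### The job

The station has been serviced; close it up again by pushing with your fingertips, grasping nothing. First push the sliding roller guard along its rails until it is fully home over the rollers, and only then push the raised hinged cover all the way down, so that its edge comes to lie over the guard. Push gently without slamming either, leave the loose spare parts where they lie, and finish clear of everything.

Things in the scene. Friction and masses are not known exactly. Their poses are not given: they have to be found in the camera images.
- station: Fixed dark base plate 300 x 610 x 12 mm on the table, yaw up to 0.25 rad. Origin on the table; axes: x away from robot, y left, z up. Plate spans x -110..190, y -300..310 mm. Roller guard on the right (-y), hinged cover on the left (+y). Below them grey rollers (top 75 mm) and an aluminium block (top 50 mm). Air cylinder, 90 mm high, behind the hinge at x 117..186, y 77..153 mm.
- roller_guard (a joint): Slide of the roller guard, m: 0 = fully home at its stop, positive = open, shifted to station -y (limit 0.16). Red perforated sheet hood, 120 (x) by 160 mm (y), top at 94 mm, sheet 4 mm, open below and at its +y end, closed by an upright plate at its -y end. Home, it covers station y -140..20 mm. About 3 N slides it; it stays where left.
- guard_end (a point): Centre of the outer face of the guard's flat upright end plate (its -y end), 55 mm above the table. The plate is 120 mm wide, from 19 to 94 mm high; pushing it towards station +y closes the guard. Moves with the guard.
- hinged_cover (a joint): Hinge of the cover, rad: 0 = fully down (level, closed), positive = raised (limit 1.2). Red perforated sheet hood, 180 mm from hinge to free edge, 200 mm wide (station y 0..200 mm), skirts to 45 mm below its face, sheet 4 mm. A stiff hinge holds it at any angle; closing takes 2 to 6 N at 150 mm from the hinge.
- cover_hinge (a point): On the hinge axis: cover's far (+x) edge, 100 mm above the table, axis along station y, in the plane of the outer face. Closed, the face runs level from here 180 mm to station -x. Raised by angle a, it rises from here towards the robot at a above level, its outer side facing up and away from the robot. Hinge posts behind stay below 100 mm.
- cover_press (a point): Point on the cover's outer face, 150 mm from the hinge axis (30 mm from the free edge), 15 mm to the +y side of mid-width. Moves with the cover; push here at right angles to the face to close it.
- spare_roller_mid (a point): Centre of a loose grey spare roller lying flat on the base plate, 68 mm across, 30 mm high. Leave alone.
- grease_jar_mid (a point): Centre of a loose jar with a black lid, standing on the base plate, 56 mm across, 70 mm high. Leave alone.
- bearing_ring_mid (a point): Centre of a loose steel ring lying flat on the base plate, 60 mm across, 24 mm high. Leave alone.

How it is judged (in metres and radians):
On the way, in this order (a step that is already met when the one before it is completed fails the run):
1. the roller guard is pushed home while the cover is still raised (value of joint roller_guard below 0.004 m and value of joint hinged_cover above 0.4 rad), for 0.2 s.
2. the hinged cover is pushed down (value of joint hinged_cover below 0.035 rad and value of joint roller_guard below 0.004 m), for 0.2 s.
At the end, for the whole second after the job is handed in: The roller guard is within 4 mm of its stop and the hinged cover within 0.035 rad (about 2 degrees) of fully down, the guard having been closed before the cover, and the robot is clear (all of step 2); the robot touches nothing.
It fails at once if the cover came down (below 0.3 rad) while the roller guard was still more than 10 mm open (value of joint hinged_cover below 0.3 rad and value of joint roller_guard above 0.01 m).
It fails at once if the roller guard was slammed (faster than 0.5 m/s) (velocity of joint roller_guard below -0.5 m/s).
It fails at once if the cover was slammed (faster than 3 rad/s) (velocity of joint hinged_cover below -3 rad/s).
It fails at once if the guard or cover was pressed or squeezed with more than 80 N (contact force between any of the arm, the fingers and station above 80 N).
It fails at once if a loose spare part was lifted, or moved by more than 20 mm (distance of any of spare_roller_mid, grease_jar_mid, bearing_ring_mid from where it was at the start of the episode above 0.02 m).
It also fails if it takes over 48 s, if anything falls off the work surface, if the arm or the gripper's body presses on something with over 40 N, if the wrist force passes 120 N, or if a joint passes its speed limit or range.

### The arm

A 6-joint arm with a two-finger parallel gripper is mounted at the origin on the work surface. World frame = base frame: x ahead of the robot, y to its left, z up, the work surface at z = 0. Lengths are in mm, angles in rad, forces in N, time in s.
With the tool pointing down it reaches from about 350 to 850 mm from the base axis. Payload 8.1 kg.
Tool frame: the origin (TCP) lies at the very end of the fingers, on their centre line; the grasp point (between the pads) lies 19 mm behind it (r.tcp_to_grasp is the distance from the TCP to the grasp point, in mm); z points along the fingers, x is the direction in which the jaws open and shut, and the axes are right-handed (so a half turn about z gives the same grasp; the last joint's range is limited). The gripper opens to 85 mm and grips with 20 to 120 N. Pads are 22 mm wide; open, the fingers measure 114 mm over their backs; the gripper's body (76 mm by 85 mm) begins 54 mm behind the grasp point. The pads swing forward as they close: fully open they stand 13 mm farther back than shut.
Start: joints at [-1.269, 0.13, 1.488, -0, 1.523, -0.085], TCP at [226.356, -555.669, 231.292] pointing down, gripper open.
Joint ranges: [-2.96, 2.96], [-0.89, 2.26], [0.02, 2.5], [-1.34, 4.48], [0, 2.73], [-2.66, 2.66]. Speed limits (rad/s): [2.39, 2.39, 2.79, 3.14, 3.14, 3.14].

### API

Orientations are given as [roll, pitch, yaw] about the fixed x, y, z axes, in that order (R = Rz(yaw) Ry(pitch) Rx(roll)).
In Python, from plant import r gives the robot as it stands.
- The arm moves only by the tool servo_tool, never from a script. Its argument "steps" is text: rows parted by semicolons, each of 4 numbers parted by spaces: the shift along the tool's x, y, z in mm, then the turn about the tool's z in degrees. In form: x y z turn; .... A call has 1 to 5 rows; each row shifts and turns the pose as measured when the row begins, along the tool's axes as they then stand; what a row does not reach is not made up. A row lasts 1/12 s, in which the tool goes at most 41.7 mm and 7.16 degrees, less where a joint would pass 70% of its speed; a pose out of reach is approached as far as the arm can. A call is refused whole if a number of a shift passes 41.7 or a number of a turn 7.16, either way. A call with a gripper value outside its range is refused whole. "jaw" is the opening, from -1 (shut) to 1 (fully open), set as the call begins (left out, the last holds). The fingers move at their own pace and stop on an object; "force" is the grip in N (left out, the last holds). Time passes only in rows, so rows that do not move let the fingers close. It gives the time, the measured TCP pose, the force and the opening at its end, in the units of the state.
- r.get_obs(): the state, without advancing time (a new reading comes with each control period).
- r.capture(name): name is "scene" or "top" or "wrist"; returns the picture (384x512x3 uint8, red, green, blue); there is no depth.
- r.camera_params(name): a dict with "fx", "fy", "cx", "cy" (pixels), "T" (4x4, takes a point from camera to world coordinates). Camera axes: x right, y down, z forward; pixel columns grow to the right and rows downward; lengths in mm; the calibration is good to about 2 mm. A picture is of the moment at which its call begins: read the wrist's pose just before it. camera_params takes no time and is no camera call; for the wrist camera it gives the pose at the moment of the call.
- r.finish_job(): hands the job in, once; it reports no verdict.
The state is a dict: "time": time; "joint_pos": joint angles; "joint_vel": joint speeds; "effort": joint torques, N m; "eef_pos": TCP position; "ee_rot": TCP orientation; "contact_force": force on the tool from outside, world axes, zero at the start; "ft_torque": the same for the moment, N m; "finger_gap": finger opening in mm.
Only numpy, scipy, OpenCV 4.12 (cv2) and the standard library are available. Lean on these libraries where they do the work, as an engineer would, in place of code of your own. Each camera call takes 0.05 s, during which the arm holds its last target.

## Working session

There is one attempt and no reset: what is moved stays moved. The work goes in short steps, Python scripts to look and compute and a tool call to move; the robot and the scene stay as the last step left them, time stands still between calls to the robot, and variables do not carry over. Pictures are saved under pics/ and viewed, and the job is handed in when it is done.

Besides the shell and the picture viewer there is one more tool, called after "Request:" as name(argument=value, ...) on one line, values as JSON. servo_tool: Moves the arm, as the interface text tells. Its arguments: {"type":"object","properties":{"steps":{"type":"string"},"jaw":{"type":"number"},"force":{"type":"number"}},"required":["steps"]}

```bash
mkdir -p pics; ls; python3 - <<'E'
from plant import r
import cv2,numpy as np
for n in ["scene","top","wrist"]:
    p=r.camera_params(n); print(n,p["fx"],p["fy"],p["cx"],p["cy"]);print(np.round(p["T"],3).tolist())
    cv2.imwrite(f"pics/{n}0.png",r.capture(n)[:,:,::-1])
o=r.get_obs();print(o)
E
```

```text
pics
scene 462.56731295194123 462.56731295194123 257.65913260772606 192.62668504134714
[[0.981, -0.17, 0.092, 473.407], [-0.193, -0.878, 0.438, -368.047], [0.006, -0.447, -0.894, 1081.172], [0.0, 0.0, 0.0, 1.0]]
top 495.62018016958683 495.62018016958683 254.8060323749021 193.8986362645475
[[0.022, -0.998, 0.062, 500.511], [-0.999, -0.021, 0.025, 101.223], [-0.023, -0.063, -0.998, 1180.758], [0.0, 0.0, 0.0, 1.0]]
wrist 340.20694209464335 340.20694209464335 262.2914990870609 187.29856286951448
[[0.378, -0.877, -0.297, 303.616], [-0.926, -0.358, -0.12, -523.827], [-0.001, 0.321, -0.947, 371.569], [0.0, 0.0, 0.0, 1.0]]
{'time': 0.15, 'joint_pos': array([-1.26939018e+00,  1.30981368e-01,  1.48904695e+00,  1.98332366e-05,
        1.52302257e+00, -8.53828871e-02]), 'joint_vel': array([-0.0005785 , -0.0017842 , -0.00206771, -0.00025366,  0.00097009,
        0.00015038]), 'effort': array([ 1.79289073e-03, -5.70062292e+01, -5.01159990e+01, -1.40707843e-04,
        9.49616544e-03,  3.43326690e-05]), 'eef_pos': array([ 226.23694443, -555.24202466,  230.47941015]), 'ee_rot': array([-3.14144856e+00,  1.45122945e-03, -1.18400815e+00]), 'contact_force': array([-0.55546378,  0.02304202, -0.40682651]), 'ft_torque': array([ 0.03978726,  0.03677117, -0.04748512]), 'finger_gap': 85.36685562493565}
```

View pics/scene0.png

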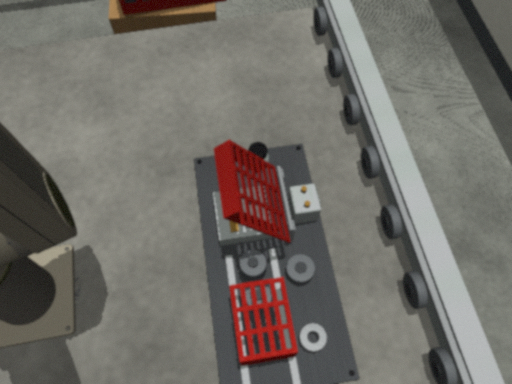

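View pics/top0.png

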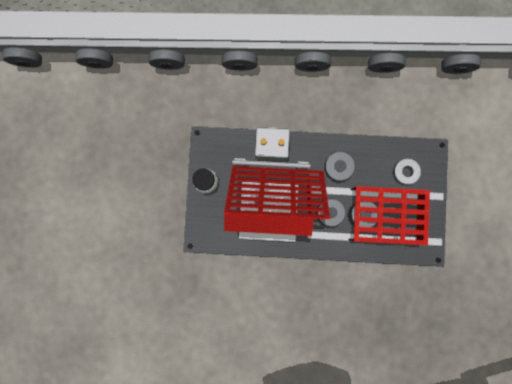

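View pics/wrist0.png

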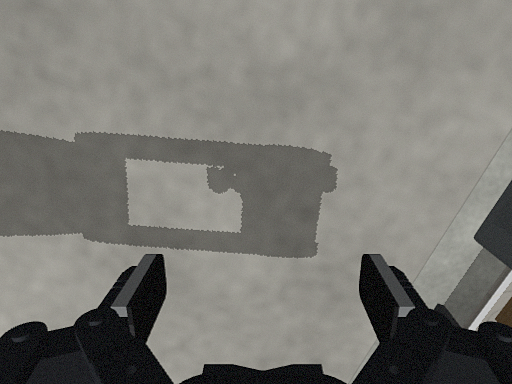

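The scene and top views show the plate at about (192,127)–(444,266) in the top image. The red guard is at (354..430, 187..245), and the raised cover is at (225..330, 165..235). Next I'll measure the plate and the guard.

```bash
cat > h.py <<'E'
import numpy as np,cv2
from plant import r
def ray(n,uv,z):
    p=r.camera_params(n);T=p["T"];uv=np.atleast_2d(uv).astype(float)
    d=np.c_[(uv[:,0]-p["cx"])/p["fx"],(uv[:,1]-p["cy"])/p["fy"],np.ones(len(uv))]@T[:3,:3].T
    o=T[:3,3];return o+d*((z-o[2])/d[:,2])[:,None]
def red(im):
    im=im.astype(int);return ((im[:,:,0]>70)&(im[:,:,0]>2.5*im[:,:,1])&(im[:,:,0]>2.5*im[:,:,2])).astype(np.uint8)
def proj(n,P):
    p=r.camera_params(n);T=p["T"];q=(np.atleast_2d(P)-T[:3,3])@T[:3,:3]
    return np.c_[q[:,0]/q[:,2]*p["fx"]+p["cx"],q[:,1]/q[:,2]*p["fy"]+p["cy"]]
E
python3 - <<'E'
from h import *
im=cv2.imread("pics/top0.png")[:,:,::-1]
g=im.max(2)
m=((g<72)).astype(np.uint8)|red(im)
m=cv2.morphologyEx(m,cv2.MORPH_OPEN,np.ones((5,5)));m=cv2.morphologyEx(m,cv2.MORPH_CLOSE,np.ones((15,15)))
m[:100]=0
n,l,s,c=cv2.connectedComponentsWithStats(m);k=l[195,310];print(s[k])
c=cv2.findContours((l==k).astype(np.uint8),0,2)[0][0][:,0]
cv2.imwrite("pics/m0.png",(l==k).astype(np.uint8)*255)
w=ray("top",c,12)[:,:2]
rect=cv2.minAreaRect(w.astype(np.float32));print(rect);b=cv2.boxPoints(rect);print(b)
R=red(im);n,l,s,ce=cv2.connectedComponentsWithStats(cv2.morphologyEx(R,cv2.MORPH_CLOSE,np.ones((3,3))))
for k in range(1,n):
    if s[k][4]>200:
        pts=np.argwhere(l==k)[:,::-1];
        w=ray("top",pts,94)[:,:2].astype(np.float32)
        print(s[k],cv2.minAreaRect(w),cv2.boxPoints(cv2.minAreaRect(w)).tolist())
for n in ["top","scene"]:
    cv2.imwrite(f"pics/{n}1.png",cv2.resize(cv2.imread(f"pics/{n}0.png")[110:280,170:460] if n=="top" else cv2.imread(f"pics/{n}0.png")[130:384,180:380],None,fx=2.7 if n=="top" else 2.3,fy=2.7 if n=="top" else 2.3,interpolation=2))
E
```

```text
[ 224  170  105   71 3159]
((554.3649291992188, 75.8852767944336), (244.33705139160156, 162.59939575195312), 83.43004608154297)
[[459.62106  -36.178955]
 [621.15265  -54.78296 ]
 [649.10876  187.94951 ]
 [487.5772   206.55351 ]]
[ 224  166  106   70 5114] ((554.85546875, 78.59080505371094), (229.96470642089844, 144.5027313232422), 87.79544067382812) [[478.2345275878906, -33.527122497558594], [622.6303100585938, -39.08576202392578], [631.4764404296875, 190.708740234375], [487.08062744140625, 196.26736450195312]]
[ 353  187   77   58 2610] ((527.6740112304688, -169.8277587890625), (161.085693359375, 120.1695556640625), 88.29691314697266) [[465.2220458984375, -248.54931640625], [585.3385009765625, -252.12075805664062], [590.1259765625, -91.106201171875], [470.009521484375, -87.53475952148438]]
```

View pics/top1.png

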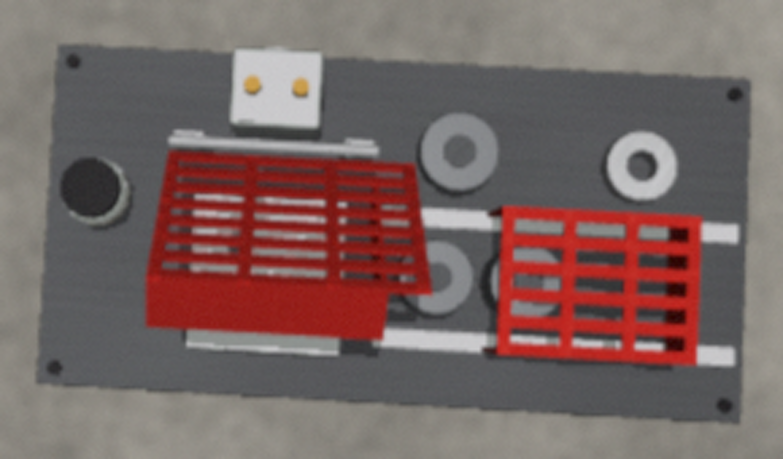

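View pics/scene1.png

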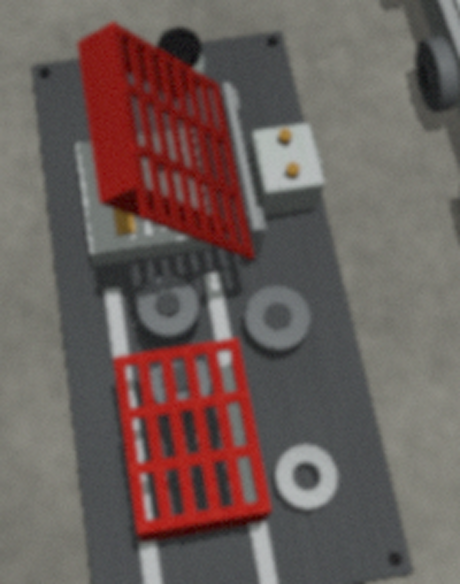

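```bash
cat >> h.py <<'E'
def tri(a,b):
    A=np.zeros((3,3));B=np.zeros(3)
    for n,uv in (("top",a),("scene",b)):
        p0=ray(n,uv,0)[0];p1=ray(n,uv,100)[0];d=(p1-p0)/np.linalg.norm(p1-p0);M=np.eye(3)-np.outer(d,d);A+=M;B+=M@p0
    return np.linalg.solve(A,B)
E
python3 - <<'E'
from h import *
z=np.array([[59,45],[749,78],[741,422],[37,383]])/2.7+[170,110]
W=ray("top",z,12)[:,:2];S=np.array([[190,310],[190,-300],[-110,-300],[-110,310]],float)
print(W)
Sc,Wc=S.mean(0),W.mean(0);H=(S-Sc).T@(W-Wc);yaw=np.arctan2(H[0,1]-H[1,0],H[0,0]+H[1,1])
Rm=np.array([[np.cos(yaw),-np.sin(yaw)],[np.sin(yaw),np.cos(yaw)]]);O=Wc-Rm@Sc
print("yaw",yaw,"O",O,"res",(S@Rm.T+O-W))
np.savez("st.npz",R=Rm,O=O)
def st(P):P=np.atleast_2d(P);return np.c_[(P[:,:2]-O)@Rm,P[:,2:]]
zt=lambda *a:np.array(a)/2.7+[170,110]
zs=lambda *a:np.array(a)/2.3+[180,130]
print("plate scene far left",st(ray("scene",zs(33,66),12)),"far right", st(ray("scene",zs(281,33),12)))
# guard top corners (z94)
print("guard top",st(ray("top",np.array([zt(501,206),zt(701,217),zt(697,364),zt(498,354)]),94)))
print("guard sc",st(ray("scene",np.array([zs(114,359),zs(239,340),zs(270,512),zs(137,527)]),94)))
# cover free-edge corners: top +y (148,276) -y (431,293); scene +y (83?,45), -y (118?)
print("cov -y hinge", st(tri(zt(416,164),zs(252,256))))
print("cov +y free", st(tri(zt(148,276),zs(112,24))))
print("cov -y free", st(tri(zt(431,293),zs(136,199))))
E
```

```text
[[ 731.16127726  284.14034533]
 [ 712.81348135 -321.36871544]
 [ 414.19199309 -314.04986651]
 [ 433.12924942  294.314115  ]]
yaw -0.03043424058417683 O [532.690376   -18.02153328] res [[ 0.87427063  1.91295173]
 [ 0.66004559 -2.29550519]
 [-0.57954042 -0.48549136]
 [-0.9547758   0.86804482]]
plate scene far left [[-105.99942233  302.30897111   12.        ]] far right [[188.81718199 300.51384264  12.        ]]
guard top [[  59.04454124  -72.45183939   94.        ]
 [  58.35169824 -233.41752748   94.        ]
 [ -59.99296561 -233.89847665   94.        ]
 [ -60.53100783  -74.8555548    94.        ]]
guard sc [[ -59.38611091  -79.17761556   94.        ]
 [  60.29379864  -80.24085706   94.        ]
 [  57.9942301  -237.76060301   94.        ]
 [ -59.94107178 -231.04540959   94.        ]]
cov -y hinge [[ 88.47032805  -1.50464351 100.95563729]]
cov +y free [[-15.80943649 198.51123521 236.90093261]]
cov -y free [[-19.38350113   3.20136418 269.5736787 ]]
```

Request:
servo_tool(steps="0 0 0 6; 0 0 0 6; 0 0 0 6; 0 0 0 6; 0 0 0 0", jaw=-1, force=60)

```text
time: 0.57
eef_pos: [225.8, -554.1, 228.1]
ee_rot: [3.14, 0.005, -1.621]
contact_force: [-0.0, -0.2, -0.6]
finger_gap: 25.5
```

```bash
cat > s.py <<'E'
from h import *
d=np.load("st.npz");R,O=d["R"],d["O"];o=r.get_obs();p=o["eef_pos"]
print("t",o["time"],"st",np.round((p[:2]-O)@R,1),"z",round(p[2],1),"rot",np.round(o["ee_rot"],3),"F",np.round(o["contact_force"],1),o["finger_gap"])
E
python3 s.py
```

```text
t 0.5667 st [-290.4 -545.1] z 228.1 rot [ 3.14   0.005 -1.621] F [-0.  -0.2 -0.6] 25.51315871797916
```

Request:
servo_tool(steps="-26 -30 0 -1.1; -26 -30 0 0; -26 -30 0 0; -26 -30 0 0; -26 -30 0 0")

```text
time: 0.98
eef_pos: [377.2, -429.5, 226.1]
ee_rot: [3.136, 0.005, -1.597]
contact_force: [0.2, -1.1, 0.4]
finger_gap: 0.1
```

Request:
servo_tool(steps="-20 -30 0 0; -20 -30 0 0; -20 -30 0 0; -20 -25 0 0; 0 0 0 0")

```text
time: 1.4
eef_pos: [503.0, -340.9, 225.2]
ee_rot: [3.138, 0.008, -1.571]
contact_force: [0.8, 0.0, -0.1]
finger_gap: 0.0
```

```bash
python3 s.py
```

```text
t 1.4 st [ -19.8 -323.6] z 225.2 rot [ 3.138  0.008 -1.571] F [ 0.8  0.  -0.1] 0.01842561214346156
```

Request:
servo_tool(steps="-15 -20 35 1.7; -15 0 35 0; 0 0 35 0; 0 0 35 0; 0 0 30 0")

```text
time: 1.82
eef_pos: [529.5, -313.1, 64.4]
ee_rot: [-3.13, -0.004, -1.577]
contact_force: [0.1, -0.9, -0.1]
finger_gap: -0.1
```

```bash
python3 s.py; python3 - <<'E'
from h import *
cv2.imwrite("pics/top2.png",cv2.resize(r.capture("top")[100:300,160:512,::-1],None,fx=2.2,fy=2.2,interpolation=2))
E
```

```text
t 1.8167 st [   5.8 -295. ] z 64.4 rot [-3.13  -0.004 -1.577] F [ 0.1 -0.9 -0.1] -0.0781618402819588
```

View pics/top2.png

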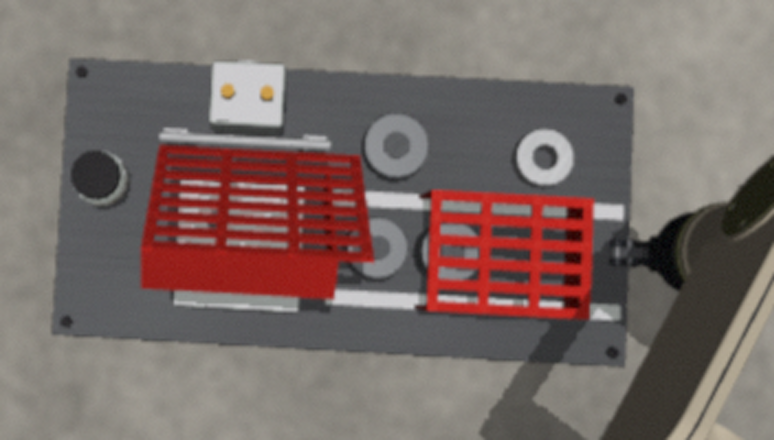

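The picture shows the fingertips at (620,250), just right of the guard's end plate at (590,255) and centred on it. I'll lower a little and advance.

Request:
servo_tool(steps="-8 3 6 1.3; -8 3 6 0; -8 0 0 0; -8 0 0 0; -8 0 0 0")

```text
time: 2.28
eef_pos: [517.6, -270.5, 43.8]
ee_rot: [3.141, 0.003, -1.593]
contact_force: [0.1, -2.0, 1.2]
finger_gap: -0.0
```

```bash
python3 s.py
```

```text
t 2.2833 st [  -7.4 -252.8] z 43.8 rot [ 3.141e+00  3.000e-03 -1.593e+00] F [ 0.1 -2.   1.2] -0.027977192323227405
```

Request:
servo_tool(steps="-10 -3 -4 0; -10 -2 -2 0; -10 0 0 0; -10 0 0 0; -10 0 0 0")

```text
time: 2.7
eef_pos: [528.1, -218.3, 57.1]
ee_rot: [-3.133, -0.003, -1.591]
contact_force: [-0.3, -3.3, -1.3]
finger_gap: 0.1
```

Request:
servo_tool(steps="-8 0 0 0; -8 0 0 0; -8 0 0 0; -6 0 0 0; -6 0 0 0")

```text
time: 3.12
eef_pos: [529.5, -176.8, 57.1]
ee_rot: [-3.132, -0.004, -1.589]
contact_force: [1.6, -2.7, 0.5]
finger_gap: -0.1
```

```bash
python3 s.py;  python3 - <<'E'
from h import *
cv2.imwrite("pics/top3.png",cv2.resize(r.capture("top")[100:300,160:512,::-1],None,fx=2.2,fy=2.2,interpolation=2))
E
```

```text
t 3.1167 st [   1.6 -158.8] z 57.1 rot [-3.132 -0.004 -1.589] F [ 1.6 -2.7  0.5] -0.13197044299793625
```

View pics/top3.png

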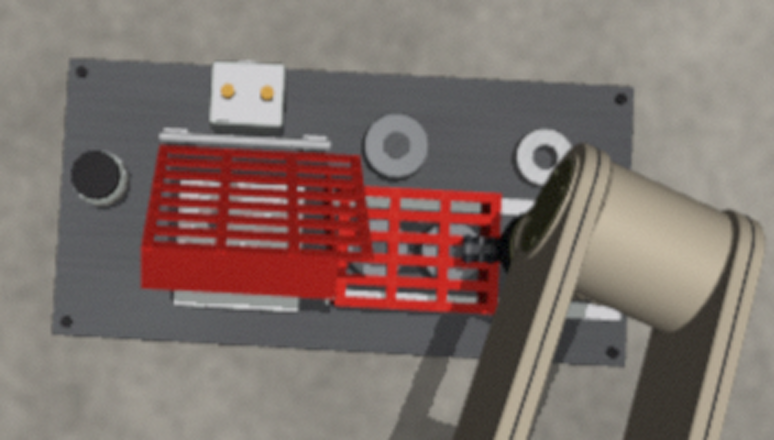

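```bash
python3 - <<'E'
from h import *
d=np.load("st.npz");R,O=d["R"],d["O"]
print((ray("top",np.array([[500,193],[496,313]])/2.2+[160,100],94)[:,:2]-O)@R)
p=r.get_obs()["eef_pos"]
for dz in (0,40,73): print((proj("top",p+[0,0,dz])-[160,100])*2.2)
cv2.imwrite("pics/scene3.png",cv2.resize(r.capture("scene")[130:384,180:380,::-1],None,fx=2.3,fy=2.3,interpolation=2))
cv2.imwrite("pics/wrist3.png",r.capture("wrist")[:,:,::-1])
E
```

```text
[[  59.43385328 -141.50603241]
 [ -59.44697003 -141.89043684]]
[[504.9099743  252.97325871]]
[[514.95683538 252.15457577]]
[[523.82405014 251.43201801]]
```

View pics/scene3.png

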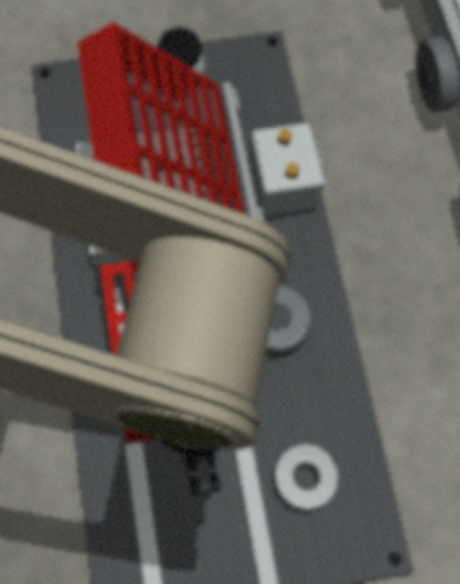

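View pics/wrist3.png

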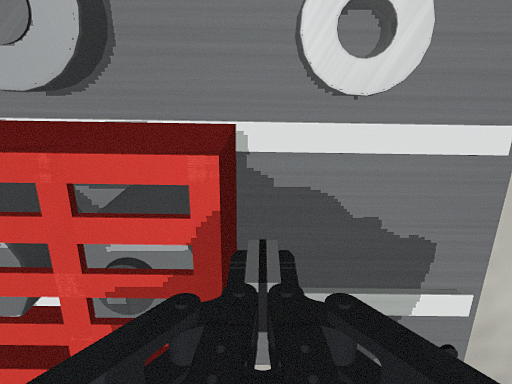

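The fingertips bear on the end plate at about (240,270) in the wrist view. The guard measures about 1.5 mm open, so I'll push on until the force rises at the stop.

Request:
servo_tool(steps="-3 0 0 0; -3 0 0 0")

```text
time: 3.43
eef_pos: [529.0, -173.7, 56.9]
ee_rot: [-3.133, -0.008, -1.589]
contact_force: [0.2, -26.2, -6.0]
finger_gap: -0.1
```

```bash
python3 s.py
```

```text
t 3.4333 st [   1.1 -155.7] z 56.9 rot [-3.133 -0.008 -1.589] F [  0.2 -26.2  -6. ] -0.1366067404839292
```

The stop is reached, with force up to 26 N. I'll hold briefly, then back off and rise.

Request:
servo_tool(steps="-1 0 0 0; 0 0 0 0; 0 0 0 0; 0 0 0 0")

```text
time: 3.77
eef_pos: [528.4, -174.6, 56.4]
ee_rot: [-3.134, -0.009, -1.591]
contact_force: [0.3, 0.5, 0.7]
finger_gap: 0.3
```

Request:
servo_tool(steps="10 0 0 0; 15 0 0 0; 20 0 0 0; 10 0 -20 0; 0 0 -40 0")

```text
time: 4.18
eef_pos: [520.4, -230.6, 108.0]
ee_rot: [3.134, -0.0, -1.589]
contact_force: [0.9, -0.1, -0.7]
finger_gap: 0.3
```

Request:
servo_tool(steps="0 0 -40 0; 0 0 -40 0; 0 0 -40 0; 0 0 -40 0; 0 0 -40 0")

```text
time: 4.6
eef_pos: [517.2, -237.0, 312.3]
ee_rot: [3.125, 0.004, -1.594]
contact_force: [1.0, -0.2, -0.2]
finger_gap: 0.3
```

Request:
servo_tool(steps="0 0 -30 0; 0 0 -20 0; 0 0 0 0")

```text
time: 4.85
eef_pos: [519.3, -242.3, 377.5]
ee_rot: [3.14, -0.004, -1.596]
contact_force: [0.4, -0.9, 0.0]
finger_gap: 0.2
```

```bash
python3 s.py;python3 - <<'E'
from h import *
d=np.load("st.npz");R,O=d["R"],d["O"]
im=r.capture("top");cv2.imwrite("pics/top4.png",cv2.resize(im[100:300,160:512,::-1],None,fx=2.2,fy=2.2,interpolation=2))
im=r.capture("scene");cv2.imwrite("pics/scene4.png",cv2.resize(im[80:384,100:400,::-1],None,fx=1.9,fy=1.9,interpolation=2))
E
```

```text
t 4.85 st [  -6.6 -224.6] z 377.5 rot [ 3.14  -0.004 -1.596] F [ 0.4 -0.9  0. ] 0.2037426709370135
```

View pics/top4.png

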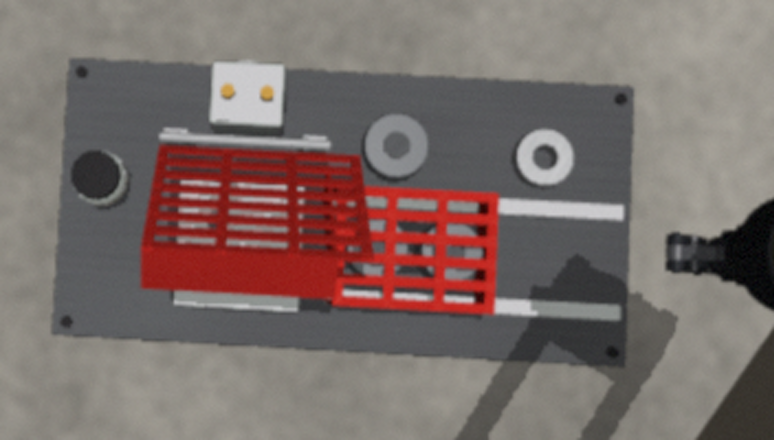

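View pics/scene4.png

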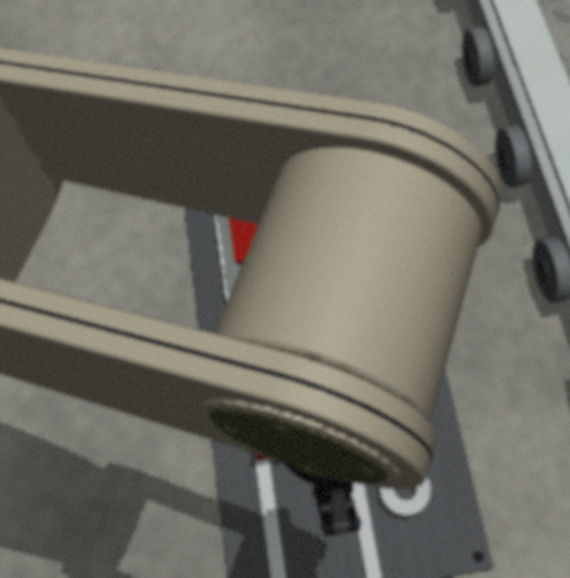

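The guard is home: its end edge is at x≈497 in the top view, and the cover is still raised. Next I'll work out the cover angle and hinge position.

```bash
python3 - <<'E'
from h import *
from scipy.optimize import brentq
d=np.load("st.npz");R,O=d["R"],d["O"]
f=lambda uv,z:(ray("top",np.array([uv])/2.2+[160,100],z)[0,:2]-O)@R
print("guard end",f([497,250],94))
hs=[f([160,146],100),f([360,155],100)];print("hinge",hs)
hx=90
for uv in ([143,245],[373,260]):
    a=brentq(lambda a:f(uv,100+180*np.sin(a))[0]-(hx-180*np.cos(a)),0.3,1.3);print(a,f(uv,100+180*np.sin(a)))
print([ (0.9-a, ) for a in ()])
E
```

```text
guard end [   2.70814692 -140.60774689]
hinge [array([ 88.67022699, 198.47937845]), array([89.66468235, -0.66250174])]
0.9532931809148218 [-14.22021883 197.41004207]
0.9363601934359737 [-16.69022406   0.2353125 ]
[]
```

Request:
servo_tool(steps="-35 -5 0 0; -35 -5 0 0; -35 -5 0 0; -35 -5 0 0; -35 0 0 0")

```text
time: 5.37
eef_pos: [540.4, -71.2, 359.3]
ee_rot: [3.118, 0.001, -1.61]
contact_force: [0.6, 0.6, -0.3]
finger_gap: 0.1
```

Request:
servo_tool(steps="-35 0 0 0; -35 0 0 0; -35 0 0 0; -30 0 0 0; 0 0 0 0")

```text
time: 5.78
eef_pos: [541.1, 73.6, 344.9]
ee_rot: [3.096, 0.003, -1.606]
contact_force: [0.2, -0.2, -0.5]
finger_gap: -0.2
```

```bash
python3 s.py
```

```text
t 5.7833 st [ 5.6 91.8] z 344.9 rot [ 3.096e+00  3.000e-03 -1.606e+00] F [ 0.2 -0.2 -0.5] -0.22325495442674778
```

Request:
servo_tool(steps="-12 -4 20 0; -12 -4 20 0; 0 0 20 0; 0 0 15 0; 0 0 0 0")

```text
time: 6.2
eef_pos: [542.9, 98.0, 255.9]
ee_rot: [3.082, 0.001, -1.601]
contact_force: [-0.2, -0.3, -0.7]
finger_gap: 0.3
```

```bash
python3 s.py; python3 - <<'E'
from h import *
cv2.imwrite("pics/wrist5.png",r.capture("wrist")[:,:,::-1])
cv2.imwrite("pics/top5.png",cv2.resize(r.capture("top")[100:300,160:512,::-1],None,fx=2.2,fy=2.2,interpolation=2))
E
```

```text
t 6.2 st [  6.7 116.3] z 255.9 rot [ 3.082e+00  1.000e-03 -1.601e+00] F [-0.2 -0.3 -0.7] 0.26585080075994305
```

View pics/wrist5.png

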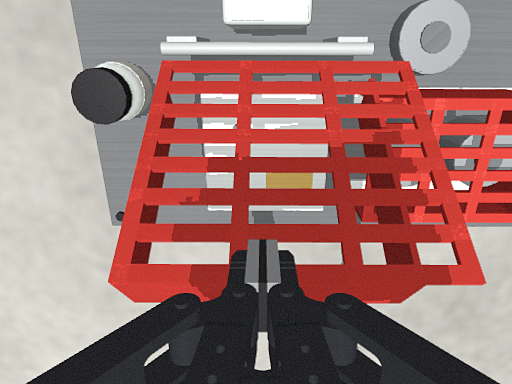

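View pics/top5.png

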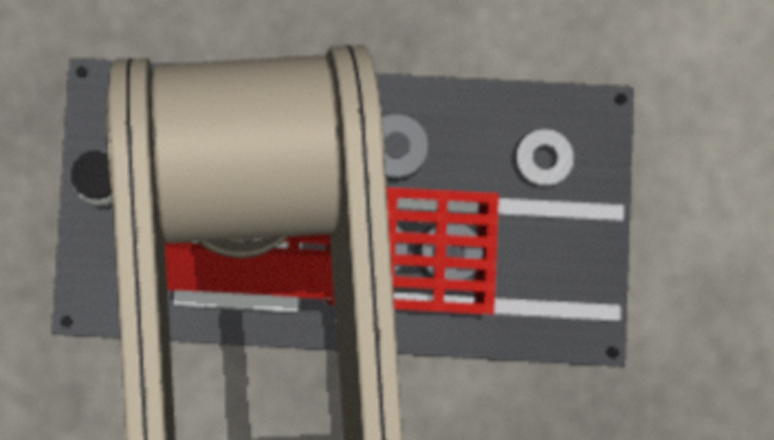

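The wrist view shows the tip at about (263,240), above the cover's outer face near its free edge. There is a continuous lengthwise bar just to the left at (240,230). I'll shift onto that bar so the tip cannot drop into a slot, then descend gently.

Request:
servo_tool(steps="-8 -4 0 0; -8 -3 4 0; 0 0 8 0; 0 0 8 0; 0 0 6 0")

```text
time: 6.72
eef_pos: [554.3, 114.1, 236.8]
ee_rot: [3.094, 0.003, -1.604]
contact_force: [-0.3, 0.3, 0.5]
finger_gap: -0.1
```

```bash
python3 s.py; python3 - <<'E'
from h import *
cv2.imwrite("pics/wrist6.png",r.capture("wrist")[:,:,::-1])
E
```

```text
t 6.7167 st [ 17.6 132.8] z 236.8 rot [ 3.094e+00  3.000e-03 -1.604e+00] F [-0.3  0.3  0.5] -0.05204448305259426
```

View pics/wrist6.png

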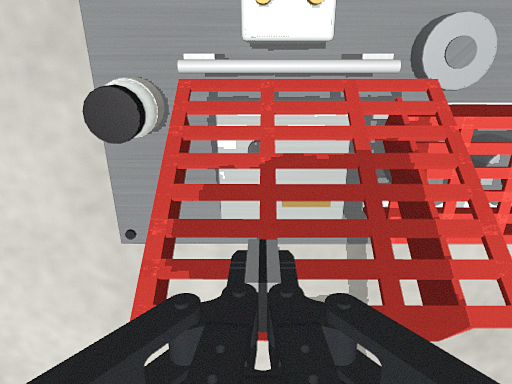

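Request:
servo_tool(steps="0 2 7 0; 0 2 7 0; 0 0 5 0; 0 0 4 0")

```text
time: 7.1
eef_pos: [548.4, 114.0, 211.2]
ee_rot: [3.094, 0.002, -1.604]
contact_force: [0.5, 0.7, 4.2]
finger_gap: -0.1
```

```bash
python3 s.py
```

```text
t 7.1 st [ 11.7 132.5] z 211.2 rot [ 3.094e+00  2.000e-03 -1.604e+00] F [0.5 0.7 4.2] -0.055705362737989685
```

Request:
servo_tool(steps="0 5 5 0; 0 5 5 0; 0 5 5 0; 0 5 6 0; 0 4 6 0")

```text
time: 7.52
eef_pos: [523.0, 114.8, 184.8]
ee_rot: [3.1, 0.003, -1.604]
contact_force: [0.3, -1.7, 3.3]
finger_gap: 0.1
```

```bash
python3 s.py
```

```text
t 7.5167 st [-13.7 132.5] z 184.8 rot [ 3.100e+00  3.000e-03 -1.604e+00] F [ 0.3 -1.7  3.3] 0.08994858138929365
```

Request:
servo_tool(steps="0 4 7 0; 0 4 7 0; 0 3 7 0; 0 2 7 0; 0 2 7 0")

```text
time: 7.93
eef_pos: [503.0, 115.6, 146.8]
ee_rot: [3.098, 0.003, -1.604]
contact_force: [-0.0, -0.1, 1.7]
finger_gap: 0.0
```

```bash
python3 s.py
```

```text
t 7.9333 st [-33.8 132.6] z 146.8 rot [ 3.098e+00  3.000e-03 -1.604e+00] F [-0.  -0.1  1.7] 0.03458719824248149
```

Request:
servo_tool(steps="0 2 7 0; 0 2 7 0; 0 2 7 0; 0 1 7 0; 0 1 5 0")

```text
time: 8.35
eef_pos: [492.9, 115.9, 109.8]
ee_rot: [3.099, 0.003, -1.604]
contact_force: [1.5, 0.4, 2.9]
finger_gap: 0.2
```

```bash
python3 s.py
```

```text
t 8.35 st [-43.9 132.6] z 109.8 rot [ 3.099e+00  3.000e-03 -1.604e+00] F [1.5 0.4 2.9] 0.20723410908858092
```

Request:
servo_tool(steps="0 0 4 0; 0 0 4 0; 0 0 3 0")

```text
time: 8.6
eef_pos: [492.5, 116.0, 99.7]
ee_rot: [3.099, 0.003, -1.604]
contact_force: [-20.4, -4.5, 50.4]
finger_gap: -0.1
```

```bash
python3 s.py
```

```text
t 8.6 st [-44.3 132.7] z 99.7 rot [ 3.099e+00  3.000e-03 -1.604e+00] F [-20.4  -4.5  50.4] -0.07938278999419313
```

The cover is at its stop, with 50 N on the tip. I'll relax, hold, then lift off.

Request:
servo_tool(steps="0 0 0 0; 0 0 0 0; 0 0 0 0; 0 0 0 0")

```text
time: 8.93
eef_pos: [492.1, 116.1, 100.3]
ee_rot: [3.097, 0.003, -1.604]
contact_force: [0.4, 0.6, 1.4]
finger_gap: -0.0
```

Request:
servo_tool(steps="0 0 -10 0; 0 0 -20 0; 0 0 -30 0; 0 0 -40 0; 0 0 -40 0")

```text
time: 9.35
eef_pos: [490.0, 114.6, 232.9]
ee_rot: [3.072, -0.001, -1.604]
contact_force: [1.4, -0.3, 0.3]
finger_gap: 0.1
```

Request:
servo_tool(steps="0 40 -40 0; 0 40 -30 0; 0 40 0 0; 0 20 0 0; 0 0 0 0")

```text
time: 9.77
eef_pos: [371.4, 118.8, 309.3]
ee_rot: [3.085, 0.002, -1.605]
contact_force: [1.3, -0.3, -0.0]
finger_gap: -0.1
```

```bash
python3 s.py; python3 - <<'E'
from h import *
cv2.imwrite("pics/wrist7.png",r.capture("wrist")[:,:,::-1])
cv2.imwrite("pics/top7.png",cv2.resize(r.capture("top")[100:300,160:512,::-1],None,fx=2.2,fy=2.2,interpolation=2))
cv2.imwrite("pics/scene7.png",cv2.resize(r.capture("scene")[80:384,100:400,::-1],None,fx=1.9,fy=1.9,interpolation=2))
E
```

```text
t 9.7667 st [-165.4  131.9] z 309.3 rot [ 3.085e+00  2.000e-03 -1.605e+00] F [ 1.3 -0.3 -0. ] -0.0528876483444148
```

View pics/top7.png

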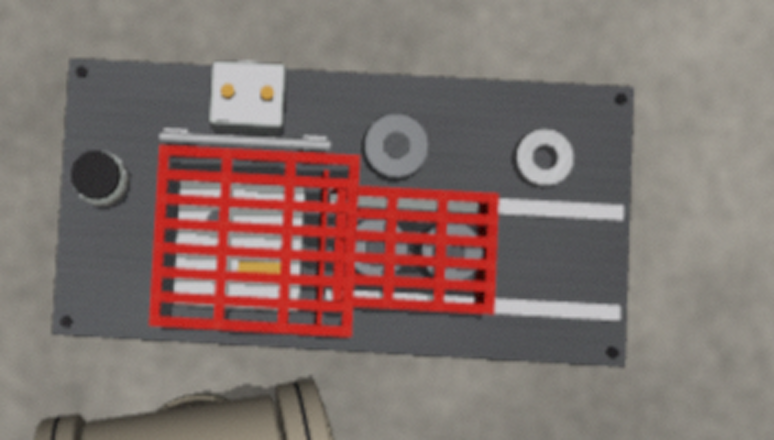

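View pics/scene7.png

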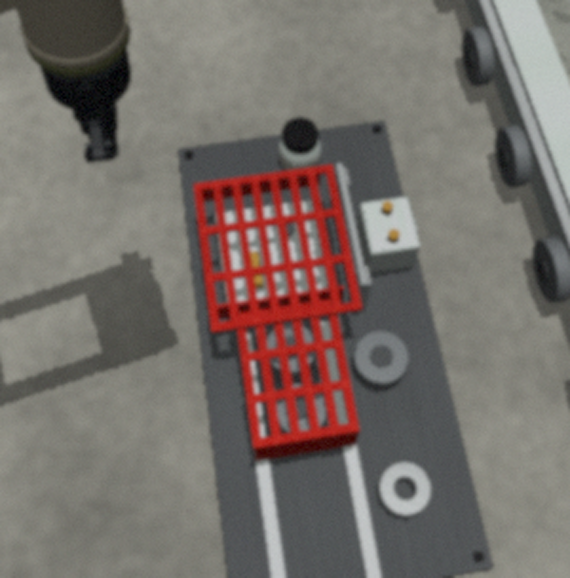

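View pics/wrist7.png

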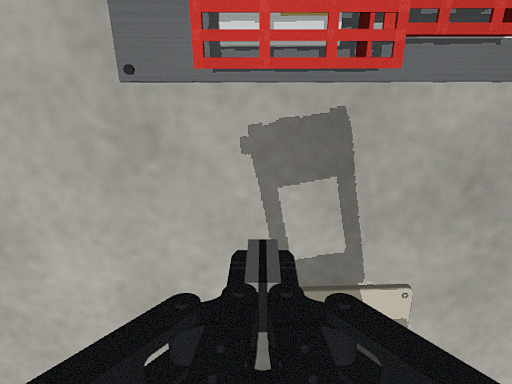

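```bash
python3 - <<'E'
from h import *
d=np.load("st.npz");R,O=d["R"],d["O"]
t=lambda u,v:np.array([u,v])/2.2+[160,100]
s=lambda u,v:np.array([u,v])/1.9+[100,80]
for a,b in ((t(350,337),s(211,331)),(t(150,324),s(196,185))):
    p=tri(a,b);print((p[:2]-O)@R,p[2])
print((ray("top",t(496,252),94)[0,:2]-O)@R)
r.finish_job()
E
```

```text
[-90.67089538   0.22724616] 91.23968435332593
[-87.53060273 199.30776887] 88.87266855396335
[   0.67820447 -139.69668255]
the job is handed in; nothing more can be done
```

The station is closed up: I pushed the guard home first, then the cover down, and handed the job in at about 10 s. No verdict was reported.

- **Guard:** I pushed the end plate with closed fingertips in small steps until it met its stop, at 26 N. Its end face last measured at station y ≈ -139.7 mm, against -140 mm for fully home.
- **Cover:** I measured it at about 0.94 rad raised and only started on it after the guard was home. I pushed on the lengthwise bar beside the press point, about 18 mm further to +y, so the tip could not drop into a slot. It met its stop with about 54 N on the tip, under the 80 N limit, and the tip stood at 100 mm with no load.
- **Clear and undisturbed:** The arm finished well clear, and the last force reading was about 1 N, which is noise. In the top views the spare roller, jar and ring look unmoved by eye; I did not measure them.

**One disagreement:** two-view triangulation put the cover's free corners at 89–91 mm high, where closed should be 100 mm. That would be below its stop. I put it down to hand-picked pixels and calibration error, because the tip contact height and the plan view (free edge at x ≈ -89 mm, expected -90 mm) both show the cover fully down.

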